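Close and lock the battery cover of the parcel scale

ROBOT

A 6-joint arm with a two-finger parallel gripper is mounted at the origin on the work surface. World frame = base frame: x ahead of the robot, y to its left, z up, the work surface at z = 0. Lengths are in mm, angles in degrees, forces in N, time in s.
With the tool pointing down it reaches from about 300 to 850 mm from the base axis. Payload 4.2 kg.
Tool frame: the origin (TCP) lies midway between the tips of the shut fingers; the grasp point (between the pads) lies 19 mm behind it; x points along the fingers, y is the direction in which the jaws open and shut, and the axes are right-handed (so a half turn about x gives the same grasp; the last joint's range is limited). The gripper opens to 91 mm and grips with 3 to 60 N. Pads are 32 mm wide; open, the fingers measure 118 mm over their backs; the gripper's body (76 mm by 178 mm) begins 60 mm behind the grasp point.
Start: joints at [-71.562, 18.312, 89.639, -0, 72.044, -1.146], TCP at [192.734, -541.753, 213.976] pointing down, gripper open.
Joint ranges: [-177.97, 177.97], [-48.28, 115.42], [12.27, 149.76], [-77.06, 257.06], [2.81, 150.46], [-146.56, 146.56]. Speed limits (degrees/s): [147.25, 147.25, 180, 180, 180, 180].

INTERFACE

Orientations are given as [roll, pitch, yaw] about the fixed x, y, z axes, in that order (R = Rz(yaw) Ry(pitch) Rx(roll)).
In Python, from workcell import env gives the robot as it stands.
- The arm moves only by the shell command python3 -m handwheel 'ROWS' [FORCE]. ROWS is text: rows parted by semicolons, each of 7 numbers parted by spaces: the turn, a rotation vector about the tool's x, y, z in degrees, then the shift along the tool's x, y, z in m, then the finger opening in m, from 0 to 0.0912. In form: rx ry rz x y z grip; .... A call has 1 to 12 rows; each row is the pose to reach, as a shift and turn from the pose commanded when the call began, along the tool's axes at that moment; what a row does not reach only later rows make up. A row lasts 1/12 s, in which the tool goes at most 41.7 mm and 7.16 degrees, less where a joint would pass 70% of its speed; a pose out of reach is approached as far as the arm can. A call with a gripper value outside its range is refused whole. The fingers move at their own pace and stop on an object; FORCE is the grip in N (left out, the last holds). Time passes only in rows, so rows that repeat a pose let the fingers close. It gives the time, the measured TCP pose, the force and the opening at its end, in the units of the state.
- env.state(): the state, without advancing time (a new reading comes with each control period).
- env.grab_frame(name): name is "side" or "top"; returns the picture (384x512x3 uint8, red, green, blue); there is no depth.
- env.get_calibration(name): a dict with "mtx" (3x3 intrinsics, pixels), "T" (4x4, takes a point from camera to world coordinates). Camera axes: x right, y up, looking along -z (the intrinsics and any distortion apply to the point x, -y, -z); pixel columns grow to the right and rows downward; lengths in mm; the calibration is good to about 2 mm. A picture is of the moment at which its call begins. get_calibration takes no time and is no camera call.
- env.job_done(): hands the job in, once; it reports no verdict.
The state is a dict: "time_s": time; "qpos": joint angles; "qvel": joint speeds; "effort": joint torques, N m; "ee_pos": TCP position; "ee_rot": TCP orientation; "force": force on the tool from outside, world axes, zero at the start; "torque": the same for the moment, N m; "gripper_width": finger opening in mm.
Only numpy, scipy, OpenCV 4.12 (cv2) and the standard library are available. Lean on these libraries where they do the work, as an engineer would, in place of code of your own. Each camera call takes 0.05 s, during which the arm holds its last target. There are 200 camera calls.

TASK

Take the metal cover out of the card file box and close the parcel scale's battery housing with it: set it squarely between the guide rails, press its winged stud down against the spring, turn it a quarter turn clockwise and let it up, so that it drops into its catch and stays down. The stud cannot be reached while the cover stands in the box, so lift the cover by its upper end, lay it on the bench stud upward and take it again by the wing. Do not disturb the crockery and the brass weight, and leave nothing in the gripper.

Things in the scene. Friction and masses are not known exactly. Their poses are not given: they have to be found in the camera images.
- cover: Aluminium cap 130 (x) x 60 (y) x 30 mm (z), 4 mm walls, open below, 0.35 kg; the stud stands out of its closed +z face. Origin: centre of the open rim's plane. It starts on its -x end in the card box, leaning back over the low back wall, the face 60 degrees from facing up, stud towards the tall front. The +x end is up and free: grip its 60 mm width there. It fits the scale either way round.
- stud_wing (a point): Wing's centre, on the cover's z axis, 68 mm above the rim plane while up. Wing: steel bar 44 long (point x), 14 thick (y), 22 mm high (z), dark slot on top. It stands on a disc 48 across, 4 thick, 23 mm clear of the face while up. One piece with a crossbar inside the cover: 44 x 10 x 7 mm, parallel to the wing, its underside 2 mm above the rim plane while up.
- stud (a joint): Turn of the stud in the cover, rad: 0 = wing along the cover's length, grows clockwise seen from above, stops at 1.57. Slight friction (0.03 N m). It starts near 0.
- stud_press (a joint): Depth the stud is pressed into the cover, m: 0 up, stops at 0.022; spring 4 N at 0, 12 N at 20 mm. Cover on the deck, wing along it: the crossbar goes down through the slot; pressed over 17 mm (20 mm is safe) it clears the ridges and can turn; let up at 1.57 rad, it rises into the catch and stays at about 13 mm.
- scale: Fixed parcel scale: grey battery housing 116 (x) x 200 mm (y), deck 60 mm above the bench; platform 48 mm high beyond it (x 70 to 300, y -130 to 130 mm). Origin: on the bench under the deck's centre. Deck: slot 54 (y) x 19 mm in its centre; dark guide rails, 15 mm high, flared, leave 66 (x) x 136 mm (y) for the cover, its length along y. Below: ridges 4 mm high, crossways notch: the catch.
- file: Card file box, fixed: 108 mm (x) by 84 mm (y), walls and floor 4 mm, sides and back (+x) 70 mm high, front (-x) 110 mm high. Origin: centre of its underside.
- weight: Brass stepped weight, 72 mm across, 56 mm high; origin centre of underside. Leave alone.
- jug: White mug, 80 mm across, 100 mm high; origin centre of underside. Leave alone.
- bowl: Blue bowl, 150 mm across, 60 mm high; origin centre of underside. Leave alone.

How it is judged:
By the outcome, as a careful person would: the job done as asked, in the order asked, and still so for the second after the job is handed in, with the robot touching nothing.
It also fails if it takes over 64 s, if anything falls off the work surface, if the arm or the gripper's body presses on something with over 40 N, if the wrist force passes 120 N, or if a joint passes its speed limit or range.

## Working session

There is one attempt and no reset: what is moved stays moved. The work goes in short steps, Python scripts to look and compute and a shell command to move; the robot and the scene stay as the last step left them, time stands still between calls to the robot, and variables do not carry over. Pictures are saved under pics/ and viewed, on a budget of 10 in all, crops included, one or two more only if the job needs it, and the job is handed in when it is done.

```bash
ls; mkdir -p pics; python3 - <<'E'
from workcell import env
import cv2,numpy as np
for n in("side","top"):
    im=env.grab_frame(n); cv2.imwrite(f"pics/{n}0.png",cv2.resize(im[:,:,::-1],None,fx=1.5,fy=1.5,interpolation=cv2.INTER_CUBIC))
    c=env.get_calibration(n); print(n,{k:np.round(np.array(v),3).tolist() if not isinstance(v,str) else v for k,v in c.items()})
s=env.state();print(s)
E
```

```text
pics
side {'mtx': [[365.461, 0.0, 252.099], [0.0, 365.461, 187.774], [0.0, 0.0, 1.0]], 'T': [[-0.996, 0.063, -0.069, 460.575], [-0.094, -0.633, 0.768, 780.853], [0.005, 0.771, 0.636, 817.179], [0.0, 0.0, 0.0, 1.0]]}
top {'mtx': [[416.805, 0.0, 251.436], [0.0, 416.805, 191.824], [0.0, 0.0, 1.0]], 'T': [[-0.029, 0.99, -0.14, 364.553], [-0.999, -0.031, -0.012, -68.861], [-0.016, 0.139, 0.99, 1519.874], [0.0, 0.0, 0.0, 1.0]]}
{'time_s': 0.1, 'qpos': array([-7.15612795e+01,  1.83488894e+01,  8.96963679e+01, -2.05134019e-03,
        7.20435652e+01, -1.14388576e+00]), 'qvel': array([ 0.0339831 , -0.06269318, -0.22433971,  0.00229149, -0.07864681,
        0.0534887 ]), 'effort': array([-1.20686014e-03, -4.13335419e+01, -2.32509309e+01,  7.27523211e-02,
        4.21980664e-02, -4.62025127e-05]), 'ee_pos': array([ 192.59556017, -541.33705522,  213.21586437]), 'ee_rot': array([-89.88593928,  89.91115603, 109.69730091]), 'force': array([-0.66620951,  0.57913129, -0.04430266]), 'torque': array([-0.01067829,  0.03117143, -0.00201462]), 'gripper_width': 91.295727973718}
```

View pics/side0.png

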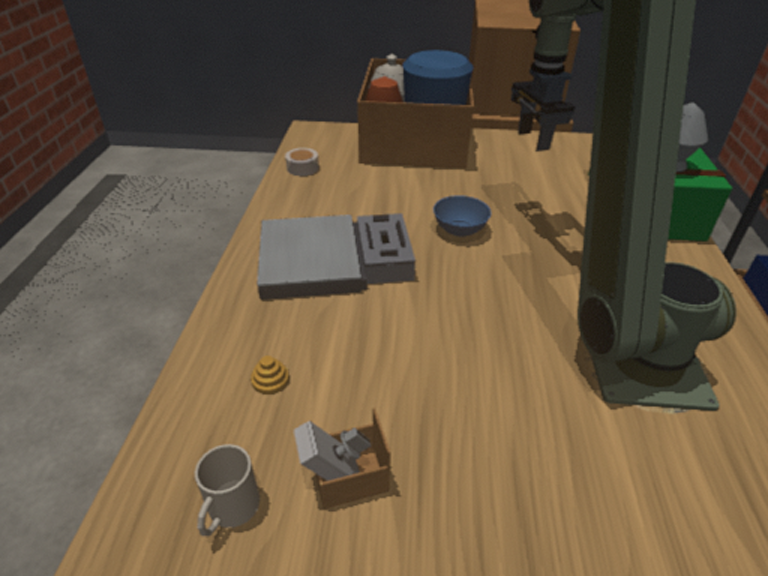

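View pics/top0.png

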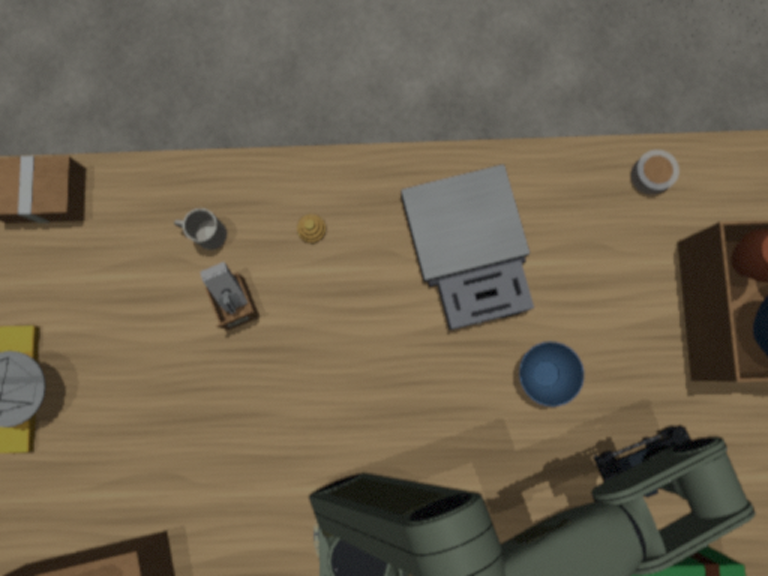

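The side view shows the box with the leaning cover at about (345,455), and the scale at (385,245). The top view has the box at (230,295) and the scale slot at (487,293). Next I'll make an enlarged mosaic.

```bash
cat > h.py <<'E'
from workcell import env
import cv2,numpy as np
from scipy.spatial.transform import Rotation as Ro
cal={n:env.get_calibration(n) for n in("side","top")}
def proj(n,P):
    c=cal[n];T=np.array(c["T"]);K=np.array(c["mtx"])
    p=(np.atleast_2d(P)-T[:3,3])@T[:3,:3]; p=p*[1,-1,-1]
    q=p@K.T; return q[:,:2]/q[:,2:]
def ray(n,u,v,z):
    c=cal[n];T=np.array(c["T"]);K=np.array(c["mtx"])
    d=T[:3,:3]@(np.linalg.inv(K)@[u,v,1]*[1,-1,-1]); o=T[:3,3]
    return o+d*(z-o[2])/d[2]
def crop(im,u0,v0,w,h,W,H):
    return cv2.resize(im[v0:v0+h,u0:u0+w,::-1],(W,H),interpolation=cv2.INTER_CUBIC)
def tool():
    s=env.state(); R=Ro.from_euler('xyz',s["ee_rot"],degrees=True).as_matrix(); return s["ee_pos"],R,s
def delta(pos,R1):
    "target TCP pos/rot -> row numbers from present measured pose"
    p,R,s=tool(); print("rotvec",np.round(Ro.from_matrix(R.T@R1).as_rotvec(degrees=True),2),"shift",np.round(R.T@(np.array(pos)-p)/1000,4))
E
python3 - <<'E'
from h import *
s=env.grab_frame("side");t=env.grab_frame("top")
m=np.vstack([np.hstack([crop(s,190,265,80,60,400,300),crop(t,125,165,60,45,400,300)]),np.hstack([crop(s,170,130,120,90,400,300),crop(t,260,105,120,90,400,300)])])
cv2.imwrite("pics/m1.png",m)
E
```

```text
(no output)
```

View pics/m1.png

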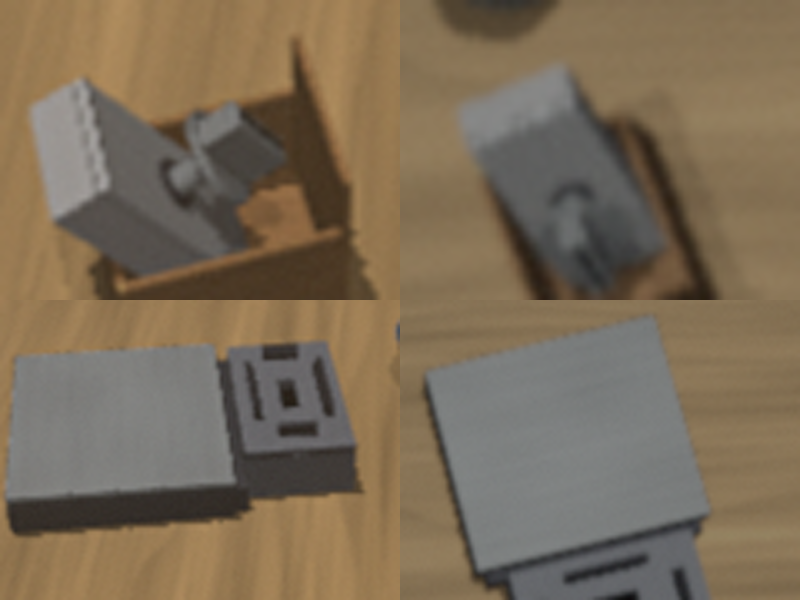

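```bash
cat > fit.py <<'E'
from h import *
from scipy.optimize import least_squares
Rz=lambda a:Ro.from_euler('z',a,degrees=True).as_matrix()
sc=lambda x,y:(170+x/10*3,130+(y-300)*.3); tc=lambda x,y:(260+(x-400)*.3,105+(y-300)*.3); t0=lambda x,y:(x/1.5,y/1.5)
sb=lambda x,y:(190+x/5,265+y/5); tb=lambda x,y:(125+(x-400)*.15,165+y*.15)
S=[("top",(300,130,48),tc(428,372)),("top",(300,-130,48),tc(655,318)),("top",(70,-130,48),tc(708,513)),("top",(70,130,48),tc(478,572)),
("top",(-58,100,60),t0(449,328)),("top",(-58,-100,60),t0(531,304)),("top",(0,0,60),t0(487,293)),
("side",(300,130,48),sc(8,497)),("side",(300,-130,48),sc(15,357)),("side",(70,-130,48),sc(213,346)),
("side",(-58,100,60),sc(354,447)),("side",(-58,-100,60),sc(328,342)),("side",(58,-100,60),sc(229,347)),("side",(0,0,60),sc(289,394))]
B=[("side",(-54,-42,110),sb(297,38)),("side",(-54,42,110),sb(350,185)),("side",(54,42,70),sb(120,288)),
("top",(-54,42,110),t0(219,325)),("top",(-54,-42,110),t0(258,311)),("top",(54,-42,70),tb(625,120))]
C=[("side",(65,-30,0),sb(32,105)),("side",(65,-30,30),sb(85,80)),("side",(65,30,30),sb(108,185)),("side",(65,30,0),sb(55,220)),
("top",(65,30,0),tb(458,105)),("top",(65,-30,0),tb(568,65)),("top",(65,30,30),tb(478,150)),("top",(65,-30,30),tb(582,108))]
def fit(M,p0,fr):
    def res(p):
        R,t=fr(p); return np.concatenate([proj(n,R@np.array(P)+t)[0]-np.array(q) for n,P,q in M])
    r=least_squares(res,p0,loss='soft_l1'); print(np.round(r.x,1)); print(np.round(r.fun.reshape(-1,2),1).tolist()); return r.x
pl=lambda p:(Rz(p[2]),np.array([p[0],p[1],0]))
cv_=lambda p:(Rz(p[3])@Ro.from_euler('y',-60,degrees=True).as_matrix(),np.array(p[:3]))
if __name__=="__main__":
    ps=fit(S,[500,-230,14],pl); pb=fit(B,[500,300,20],pl); pc=fit(C,[550,320,60,20],cv_)
    print("cover in box",Rz(-pb[2])@(pc[:3]-[pb[0],pb[1],0]),"expected 44.5,~0,60.3")
    print("wing side", Rz(pc[3])@[0,1,0])
E
python3 fit.py
```

```text
[ 544.9 -303.6   11.7]
[[-1.3, -0.5], [-0.3, -0.5], [0.5, 1.1], [-1.1, 0.2], [0.4, 0.8], [1.1, 3.5], [-1.5, 1.5], [-2.2, -0.2], [-0.2, -1.2], [0.3, -1.3], [0.2, -0.5], [-0.5, -0.4], [-0.9, -0.2], [-0.7, -0.3]]
[549.3 295.6  22.2]
[[-0.0, -2.1], [0.1, -2.1], [-0.6, -0.1], [-1.6, 1.8], [-4.8, 1.1], [-0.6, -1.2]]
[591.  309.9  54.4  20.9]
[[-0.4, 0.4], [-0.2, -1.1], [0.1, 0.2], [-0.7, -0.0], [0.7, 1.1], [0.5, 0.4], [-1.0, 0.5], [-0.1, 0.1]]
cover in box [43.99012546 -2.51716942 54.38977318] expected 44.5,~0,60.3
wing side [-0.35633708  0.93435747  0.        ]
```

```bash
python3 - <<'E'
from fit import *
pc=fit(C,[590,310,20],lambda p:(Rz(p[2])@Ro.from_euler('y',-60,degrees=True).as_matrix(),np.array([p[0],p[1],60.3])))
yaw=21.5; Rb=Rz(yaw); o=np.array([pc[0],pc[1],60.3])
tcp=o+Rb@[10.4,0,46]; d=Rb@[.2588,0,-.9659]
p,R,s=tool();print("tool y",R[:,1],tcp)
for sg in(1,-1):
    y=sg*Rb[:,1]; R1=np.stack([d,y,np.cross(d,y)],1); delta(tcp-90*d,R1)
for n,q in (("weight",(312,225)),("jug",(200,227)),("bowl",(551,374))): print(n,ray("top",q[0]/1.5,q[1]/1.5,50))
E
```

```text
[590.  312.1  20.6]
[[-0.3, -0.4], [-0.1, -1.9], [0.1, -0.4], [-0.8, -0.7], [-0.4, 1.0], [-0.5, 0.5], [-2.1, 0.5], [-1.1, 0.2]]
tool y [ 0.33517334 -0.94215587 -0.00107038] [599.65258053 315.89688043 106.3       ]
rotvec [176.57  -0.29 -23.24] shift [ 0.0209 -0.6705 -0.6476]
rotvec [-1.91 15.   -0.19] shift [ 0.0209 -0.6705 -0.6476]
weight [729.58106746 101.2843491   50.        ]
jug [733.45875172 372.57921037  50.        ]
bowl [ 357.53834785 -448.70254182   50.        ]
```

```bash
python3 -m handwheel '-2 15 0 0.02 -0.67 -0.648 0.0912;-2 15 0 0.02 -0.67 -0.648 0.0912;-2 15 0 0.02 -0.67 -0.648 0.0912;-2 15 0 0.02 -0.67 -0.648 0.0912;-2 15 0 0.02 -0.67 -0.648 0.0912;-2 15 0 0.02 -0.67 -0.648 0.0912;-2 15 0 0.02 -0.67 -0.648 0.0912;-2 15 0 0.02 -0.67 -0.648 0.0912;-2 15 0 0.02 -0.67 -0.648 0.0912;-2 15 0 0.02 -0.67 -0.648 0.0912;-2 15 0 0.02 -0.67 -0.648 0.0912;-2 15 0 0.02 -0.67 -0.648 0.0912'
python3 - <<'E'
from h import *
Rz=lambda a:Ro.from_euler('z',a,degrees=True).as_matrix()
Rb=Rz(21.5);d=Rb@[.2588,0,-.9659];y=-Rb[:,1];delta(np.array([599.6,315.9,106.3])-90*d,np.stack([d,y,np.cross(d,y)],1));print(env.state()["qpos"])
E
```

```text
time_s: 1.2
ee_pos: [399.9, -84.8, 203.5]
ee_rot: [178.8, 75.0, 20.4]
force: [0.8, -0.7, 0.3]
gripper_width: 91.0
rotvec [ 0.1  -0.04 -0.28] shift [ 0.0887 -0.2996 -0.2967]
[-21.85201668  -2.55589168 118.31236031  12.51779584  53.65103834
  40.07850899]
```

```bash
python3 -m handwheel '0 0 0 0.089 -0.3 -0.297 0.0912;0 0 0 0.089 -0.3 -0.297 0.0912;0 0 0 0.089 -0.3 -0.297 0.0912;0 0 0 0.089 -0.3 -0.297 0.0912;0 0 0 0.089 -0.3 -0.297 0.0912;0 0 0 0.089 -0.3 -0.297 0.0912;0 0 0 0.089 -0.3 -0.297 0.0912;0 0 0 0.089 -0.3 -0.297 0.0912;0 0 0 0.089 -0.3 -0.297 0.0912;0 0 0 0.089 -0.3 -0.297 0.0912;0 0 0 0.089 -0.3 -0.297 0.0912;0 0 0 0.089 -0.3 -0.297 0.0912'
python3 - <<'E'
from h import *
Rz=lambda a:Ro.from_euler('z',a,degrees=True).as_matrix()
Rb=Rz(21.5);d=Rb@[.2588,0,-.9659];y=-Rb[:,1];delta(np.array([599.6,315.9,106.3])-50*d,np.stack([d,y,np.cross(d,y)],1));print(env.state()["qpos"])
E
```

```text
time_s: 2.2
ee_pos: [578.7, 309.8, 191.7]
ee_rot: [179.1, 75.0, 20.9]
force: [-1.2, -0.3, 0.5]
gripper_width: 91.5
rotvec [ 0.31 -0.01 -0.16] shift [0.0381 0.0019 0.0011]
[28.11023614 19.20580318 93.35276649 -2.34684665 52.5674721  97.50324237]
```

```bash
python3 -m handwheel '0 0 0 0.03 0.002 0.001 0.0912;0 0 0 0.03 0.002 0.001 0.0912;0 0 0 0.03 0.002 0.001 0.0912'
python3 - <<'E'
from h import *
s=env.grab_frame("side");t=env.grab_frame("top")
m=np.hstack([crop(s,180,225,100,100,400,400),crop(t,115,145,80,80,400,400)])
p,R,st=tool()
for n,u0,v0,k,dx in(("side",180,225,4,0),("top",115,145,5,400)):
    for P in (p,p+76*R[:,0],p+R[:,1]*45,p-R[:,1]*45):
        u,v=proj(n,P)[0]; cv2.circle(m,(int((u-u0+.5)*k)+dx,int((v-v0+.5)*k)),3,(0,0,255),-1)
cv2.imwrite("pics/m2.png",m)
E
```

```text
time_s: 2.45
ee_pos: [583.2, 305.0, 161.7]
ee_rot: [178.8, 75.3, 20.3]
force: [0.6, -0.1, 0.1]
gripper_width: 91.1
```

View pics/m2.png

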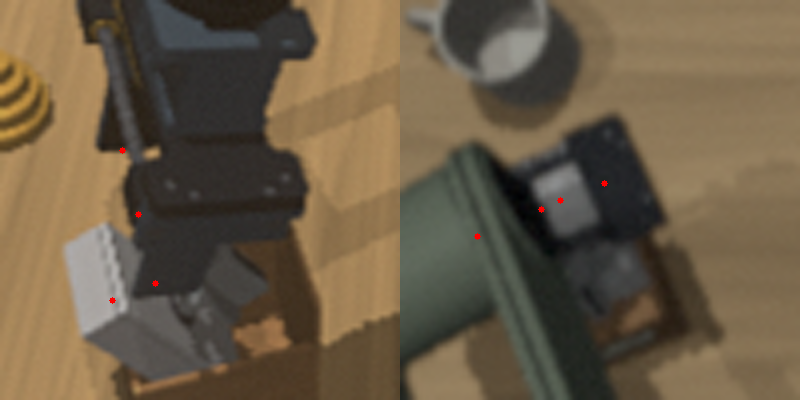

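The picture shows the near finger's tip at (165,293) beside the cover's upper end, and the end lies between the jaws. I'm descending.

```bash
cat >d.py <<'E'
from h import *
Rz=lambda a:Ro.from_euler('z',a,degrees=True).as_matrix()
Rb=Rz(21.5);d=Rb@[.2588,0,-.9659];y=-Rb[:,1];delta(np.array([600,316,105.3]),np.stack([d,y,np.cross(d,y)],1))
E
python3 d.py
```

```text
rotvec [ 0.08 -0.03 -0.26] shift [ 0.0617 -0.0042 -0.002 ]
```

```bash
python3 -m handwheel '0 0 0 0.03 -0.004 -0.002 0.0912;0 0 0 0.05 -0.004 -0.002 0.0912;0 0 0 0.061 -0.004 -0.002 0.0912;0 0 0 0.061 -0.004 -0.002 0.0912;0 0 0 0.061 -0.004 -0.002 0.0912';python3 d.py
python3 -m handwheel '0 0 0 0 0 0 0.05;0 0 0 0 0 0 0.05;0 0 0 0 0 0 0.05;0 0 0 0 0 0 0.05;0 0 0 0 0 0 0.05;0 0 0 0 0 0 0.05;0 0 0 0 0 0 0.05' 45;python3 d.py
python3 - <<'E'
from h import *
s=env.grab_frame("side");t=env.grab_frame("top")
m=np.hstack([crop(s,180,225,100,100,400,400),crop(t,115,145,80,80,400,400)])
cv2.imwrite("pics/m3.png",m)
E
```

```text
time_s: 2.97
ee_pos: [600.2, 316.4, 105.8]
ee_rot: [179.0, 75.0, 20.6]
force: [0.3, -0.3, -0.5]
gripper_width: 91.2
rotvec [ 0.1  -0.03 -0.24] shift [0.0005 0.0003 0.0004]
time_s: 3.55
ee_pos: [600.2, 316.7, 105.6]
ee_rot: [179.0, 74.9, 20.6]
force: [-1.1, -0.3, 1.5]
gripper_width: 59.4
rotvec [ 0.14 -0.05 -0.24] shift [0.0002 0.0006 0.0005]
```

View pics/m3.png

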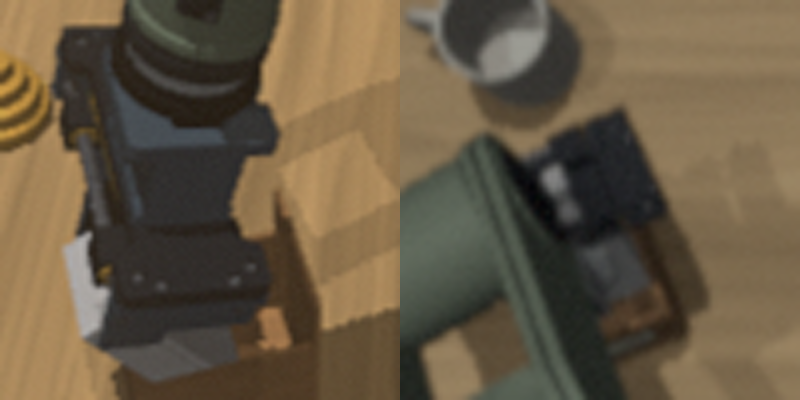

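The fingers hold the cover's 60 mm width (59.4 mm measured), with its upper end between them at (95,290) in the side crop. Lifting now.

```bash
python3 -m handwheel '0 0 0 -0.02 0 -0.005 0.05;0 0 0 -0.04 0 -0.011 0.05;0 0 0 -0.07 0 -0.019 0.05;0 0 0 -0.1 0 -0.027 0.05;0 0 0 -0.135 0 -0.036 0.05;0 0 0 -0.16 0 -0.043 0.05;0 0 0 -0.16 0 -0.043 0.05;0 0 0 -0.16 0 -0.043 0.05' 50
cat >d2.py <<'E'
from h import *
import sys
Rz=lambda a:Ro.from_euler('z',a,degrees=True).as_matrix()
a=np.radians(float(sys.argv[2]) if len(sys.argv)>2 else 45)
Rb=Rz(21.5);d=Rb@[-np.sin(a),0,-np.cos(a)];y=-Rb[:,1];delta(np.array([472,97,float(sys.argv[1])]),np.stack([d,y,np.cross(d,y)],1));print(env.state()["qpos"].round(1),env.state()["force"].round(1))
E
python3 d2.py 150
```

```text
time_s: 4.32
ee_pos: [599.5, 317.4, 270.6]
ee_rot: [179.0, 75.0, 20.6]
force: [-0.1, -0.8, -5.6]
gripper_width: 60.1
rotvec [-1.0e-02 -6.0e+01 -2.7e-01] shift [0.0656 0.1576 0.2242]
[27.8 18.5 82.8 -2.1 63.8 96.9] [-0.1 -0.8 -5.6]
```

```bash
python3 -m handwheel '0 -7 0 0.01 0.03 0.04 0.05;0 -14 0 0.02 0.05 0.07 0.05;0 -20 0 0.03 0.07 0.1 0.05;0 -27 0 0.04 0.09 0.13 0.05;0 -34 0 0.05 0.11 0.16 0.05;0 -40 0 0.055 0.13 0.19 0.05;0 -47 0 0.06 0.15 0.21 0.05;0 -54 0 0.066 0.158 0.224 0.05;0 -60 0 0.066 0.158 0.224 0.05;0 -60 0 0.066 0.158 0.224 0.05;0 -60 0 0.066 0.158 0.224 0.05;0 -60 0 0.066 0.158 0.224 0.05';python3 d2.py 16
python3 - <<'E'
from h import *
s=env.grab_frame("side");t=env.grab_frame("top")
m=np.hstack([crop(s,170,120,160,160,400,400),crop(t,150,145,130,130,400,400)])
cv2.imwrite("pics/m4.png",m)
E
```

```text
time_s: 5.32
ee_pos: [472.4, 96.9, 149.1]
ee_rot: [0.3, 45.1, -158.2]
force: [-0.4, 0.1, -3.8]
gripper_width: 59.4
rotvec [-0.11 -0.08 -0.23] shift [ 0.0945 -0.0008 -0.0937]
[ 14.   37.8  80.8  -5.7 106.   83.2] [-0.4  0.1 -3.8]
```

View pics/m4.png

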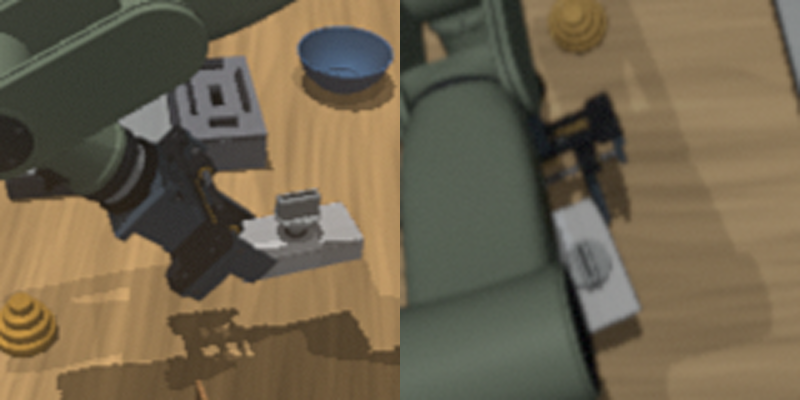

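The cover hangs level, stud up, with the wing at (298,207) in the side crop. Lowering until it touches.

```bash
python3 -m handwheel '0 0 0 0.025 0 -0.025 0.05;0 0 0 0.05 0 -0.05 0.05;0 0 0 0.07 0 -0.07 0.05;0 0 0 0.082 0 -0.082 0.05;0 0 0 0.086 0 -0.086 0.05;0 0 0 0.086 0 -0.086 0.05;0 0 0 0.086 0 -0.086 0.05'
python3 -m handwheel '0 0 0 0.002 0 -0.002 0.05;0 0 0 0.004 0 -0.004 0.05;0 0 0 0.004 0 -0.004 0.05'
python3 -m handwheel '0 0 0 0.002 0 -0.002 0.05;0 0 0 0.002 0 -0.002 0.05;0 0 0 0.002 0 -0.002 0.05';python3 d2.py 14
```

```text
time_s: 6.0
ee_pos: [473.5, 96.4, 29.7]
ee_rot: [0.4, 45.2, -158.1]
force: [-0.3, 0.1, -3.3]
gripper_width: 59.7
time_s: 6.25
ee_pos: [473.3, 96.2, 22.9]
ee_rot: [0.4, 45.1, -158.2]
force: [0.3, -0.1, -4.4]
gripper_width: 59.7
time_s: 6.5
ee_pos: [472.8, 96.1, 19.6]
ee_rot: [0.4, 45.0, -158.2]
force: [0.7, 0.3, -3.7]
gripper_width: 59.6
rotvec [-0.15  0.01 -0.23] shift [ 0.0043 -0.0012 -0.0037]
[14.  45.7 86.2 -5.6 92.9 84.5] [ 0.7  0.3 -3.7]
```

```bash
python3 -m handwheel '0 0 0 0.002 0 -0.002 0.05;0 0 0 0.002 0 -0.002 0.05;0 0 0 0.002 0 -0.002 0.05'
python3 -m handwheel '0 0 0 0.0015 0 -0.0015 0.05;0 0 0 0.0015 0 -0.0015 0.05;0 0 0 0.0015 0 -0.0015 0.05'
python3 -m handwheel '0 0 0 0.0015 0 -0.0015 0.05;0 0 0 0.0015 0 -0.0015 0.05;0 0 0 0.0015 0 -0.0015 0.05'
```

```text
time_s: 6.75
ee_pos: [472.8, 96.1, 16.6]
ee_rot: [0.4, 45.0, -158.2]
force: [0.2, -0.4, -3.9]
gripper_width: 59.7
time_s: 7.0
ee_pos: [473.0, 96.1, 15.8]
ee_rot: [0.4, 45.0, -158.2]
force: [1.1, 0.2, 3.7]
gripper_width: 59.8
time_s: 7.25
ee_pos: [473.0, 96.1, 15.7]
ee_rot: [0.4, 44.9, -158.2]
force: [3.1, 0.9, 13.7]
gripper_width: 59.6
```

```bash
python3 -m handwheel '0 0 0 -0.0015 0 0.0015 0.05;0 0 0 -0.0015 0 0.0015 0.0912;0 0 0 -0.0015 0 0.0015 0.0912;0 0 0 -0.0015 0 0.0015 0.0912;0 0 0 -0.0015 0 0.0015 0.0912;0 0 0 -0.0015 0 0.0015 0.0912;0 0 0 -0.0015 0 0.0015 0.0912' 
python3 -m handwheel '0 0 0 -0.03 0 0 0.0912;0 0 0 -0.07 0 0 0.0912;0 0 0 -0.11 0 0 0.0912;0 0 0 -0.15 0 0 0.0912;0 0 0 -0.19 0 0 0.0912;0 0 0 -0.2 0 0 0.0912;0 0 0 -0.2 0 0 0.0912' 
python3 - <<'E'
from h import *
s=env.grab_frame("side");t=env.grab_frame("top")
np.save("s5.npy",s);np.save("t5.npy",t)
a=proj("side",[430,80,30])[0].astype(int);b=proj("top",[430,80,30])[0].astype(int);print(a-35,b-30)
m=np.hstack([crop(s,a[0]-35,a[1]-35,70,70,400,400),crop(t,b[0]-30,b[1]-30,60,60,400,400)])
cv2.imwrite("pics/m5.png",m)
E
```

```text
time_s: 7.83
ee_pos: [472.7, 96.0, 14.5]
ee_rot: [0.4, 45.0, -158.2]
force: [-0.7, -0.4, 0.6]
gripper_width: 90.5
time_s: 8.42
ee_pos: [606.4, 149.5, 157.5]
ee_rot: [0.4, 45.4, -158.1]
force: [-1.2, 0.5, -1.4]
gripper_width: 91.2
[249 211] [185 203]
```

View pics/m5.png

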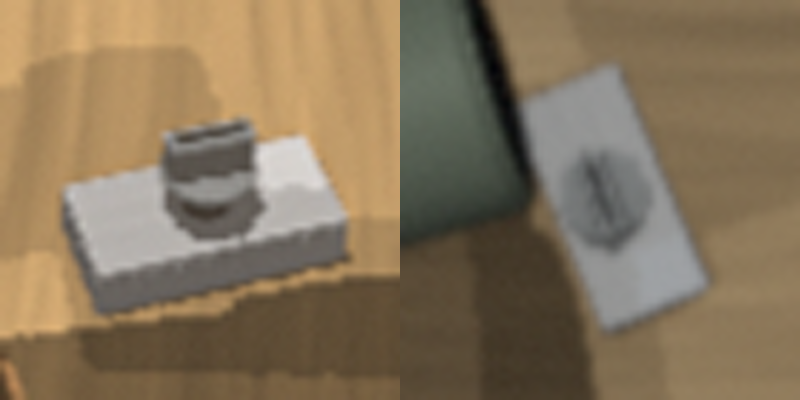

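The cover lies stud up on the bench. In the top crop its face corners are at (522,105), (620,66), (710,285) and (610,330), with the wing slot at (600,188).

```bash
python3 - <<'E'
from fit import *
s=lambda x,y:(249+x/5.714-.5,211+y/5.714-.5); t=lambda x,y:(185+(x-400)/6.667-.5,203+y/6.667-.5)
T=[("top",(65,30,30),t(522,105)),("top",(65,-30,30),t(620,66)),("top",(-65,-30,30),t(710,285)),("top",(-65,30,30),t(610,330)),("top",(0,0,79),t(600,188))]
S=[("side",(65,-30,30),s(64,188)),("side",(-65,-30,30),s(305,138)),("side",(-65,30,30),s(347,218)),("side",(65,30,30),s(98,278)),("side",(0,0,79),s(210,133))]
for M in (T,S,T+S): fit(M,[430,80,20],pl)
Rb=Rz(21.7); print("grasp",np.array([472.9,96.1,0])-Rb@[45,0,0], Rb[:,0])
E
```

```text
[434.9  77.1  21. ]
[[-0.7, -0.1], [0.1, -0.7], [0.3, 0.2], [-0.4, 0.0], [0.7, 0.4]]
[431.1  80.2  21.5]
[[-0.4, -0.2], [-0.2, -0.6], [0.5, 0.4], [0.1, -0.1], [0.1, 0.4]]
[432.4  78.7  21.3]
[[-1.2, 0.7], [-0.5, 0.0], [-0.1, 0.8], [-0.7, 0.7], [0.3, 1.1], [-0.8, -0.7], [-0.6, -1.0], [-0.0, 0.0], [-0.4, -0.6], [-0.3, -0.0]]
grasp [431.08903428  79.46139592   0.        ] [0.92913257 0.36974676 0.        ]
```

```bash
cat >d3.py <<'E'
from h import *
import sys
x,y,z,yaw=map(float,sys.argv[1:5])
Rb=Ro.from_euler('z',yaw,degrees=True).as_matrix();d=np.array([0,0,-1.]);yy=-Rb[:,1];delta([x,y,z],np.stack([d,yy,np.cross(d,yy)],1));s=env.state();print(s["qpos"].round(1),s["ee_pos"].round(1),s["force"].round(1))
E
python3 d3.py 431.5 79.4 150 21.6
```

```text
rotvec [-0.13 45.09 -0.23] shift [0.1351 0.001  0.1274]
[ 15.3  50.8  52.8  -5.4 121.2  82.9] [603.7 148.5 155.2] [-0.2  0.6 -0.6]
```

```bash
python3 -m handwheel '0 7 0 0.02 0 0.02 0.05;0 14 0 0.04 0 0.038 0.05;0 21 0 0.06 0 0.057 0.05;0 28 0 0.085 0 0.08 0.05;0 35 0 0.11 0.001 0.104 0.05;0 42 0 0.135 0.001 0.127 0.05;0 45 0 0.135 0.001 0.127 0.05;0 45 0 0.135 0.001 0.127 0.05;0 45 0 0.135 0.001 0.127 0.05;0 45 0 0.135 0.001 0.127 0.05';python3 d3.py 431.5 79.4 60 21.6
```

```text
time_s: 9.35
ee_pos: [433.3, 79.8, 150.5]
ee_rot: [94.1, 89.7, -64.3]
force: [0.0, -0.7, -0.1]
gripper_width: 49.9
rotvec [-0.05 -0.02 -0.28] shift [ 0.0905 -0.0007  0.0018]
[  9.1   9.4 111.9  -0.3  58.6  77.8] [433.3  79.8 150.5] [ 0.  -0.7 -0.1]
```

```bash
python3 -m handwheel '0 0 0 0.03 0 0.002 0.05;0 0 0 0.06 -0.0005 0.002 0.05;0 0 0 0.08 -0.0005 0.002 0.05;0 0 0 0.09 -0.0005 0.002 0.05;0 0 0 0.09 -0.0005 0.002 0.05;0 0 0 0.09 -0.0005 0.002 0.05'
python3 -m handwheel '0 0 0 0 0 0 0.005;0 0 0 0 0 0 0.005;0 0 0 0 0 0 0.005;0 0 0 0 0 0 0.005;0 0 0 0 0 0 0.005;0 0 0 0 0 0 0.005;0 0 0 0 0 0 0.005' 45;python3 d3.py 431.5 79.4 60 21.6
```

```text
time_s: 9.85
ee_pos: [431.8, 79.4, 59.6]
ee_rot: [67.3, 89.7, -91.2]
force: [-0.2, 0.7, 0.1]
gripper_width: 49.9
time_s: 10.43
ee_pos: [430.5, 79.1, 60.8]
ee_rot: [98.3, 89.7, -60.1]
force: [-1.2, 0.6, 2.7]
gripper_width: 13.3
rotvec [-0.05 -0.04 -0.25] shift [ 0.0008  0.0001 -0.001 ]
[  9.1  15.8 119.4  -0.3  44.8  77.8] [430.5  79.1  60.8] [-1.2  0.6  2.7]
```

```bash
python3 -m handwheel '0 0 0 -0.01 0 0 0.005;0 0 0 -0.03 0 0 0.005;0 0 0 -0.06 0 0 0.005;0 0 0 -0.1 0 0 0.005;0 0 0 -0.135 0 0 0.005;0 0 0 -0.135 0 0 0.005;0 0 0 -0.135 0 0 0.005' 55;python3 d3.py 545 -304 190 101.7
```

```text
time_s: 11.02
ee_pos: [430.7, 79.6, 196.4]
ee_rot: [119.2, 89.6, -39.2]
force: [0.5, -0.3, -5.5]
gripper_width: 13.6
rotvec [-8.014e+01  7.000e-02 -3.800e-01] shift [0.0085 0.3987 0.0347]
[  9.2   6.6 108.   -0.3  65.2  77.7] [430.7  79.6 196.4] [ 0.5 -0.3 -5.5]
```

```bash
python3 -m handwheel '-7 0 0 0 0.02 0.002 0.005;-14 0 0 0 0.05 0.005 0.005;-21 0 0 0.002 0.09 0.008 0.005;-28 0 0 0.003 0.13 0.011 0.005;-35 0 0 0.005 0.17 0.015 0.005;-42 0 0 0.005 0.21 0.018 0.005;-49 0 0 0.006 0.25 0.021 0.005;-56 0 0 0.006 0.29 0.024 0.005;-63 0 0 0.007 0.325 0.028 0.005;-70 0 0 0.007 0.355 0.031 0.005;-77 0 0 0.008 0.385 0.034 0.005;-80 0 0 0.008 0.399 0.035 0.005'
python3 -m handwheel '0 0 0 0 0 0 0.005;0 0 0 0 0 0 0.005';python3 d3.py 545 -304 190 101.7
python3 - <<'E'
from h import *
s=env.grab_frame("side");t=env.grab_frame("top")
np.save("s6.npy",s);np.save("t6.npy",t)
a=proj("side",[545,-304,90])[0].astype(int);b=proj("top",[545,-304,90])[0].astype(int);print(a-40,b-35)
m=np.hstack([crop(s,a[0]-40,a[1]-40,80,80,400,400),crop(t,b[0]-35,b[1]-35,70,70,400,400)])
cv2.imwrite("pics/m6.png",m)
E
```

```text
time_s: 12.02
ee_pos: [543.2, -308.0, 184.9]
ee_rot: [-60.2, 89.7, -138.5]
force: [0.3, 0.5, -4.7]
gripper_width: 14.0
time_s: 12.18
ee_pos: [542.6, -304.0, 185.6]
ee_rot: [-98.4, 89.7, -177.0]
force: [1.0, 1.0, -3.5]
gripper_width: 13.6
rotvec [-0.31 -0.04  0.25] shift [-0.0044  0.0024  0.0005]
[-30.2  23.7  85.5  -0.1  71.  -41.6] [ 542.6 -304.   185.6] [ 1.   1.  -3.5]
[216 110] [289 160]
```

View pics/m6.png

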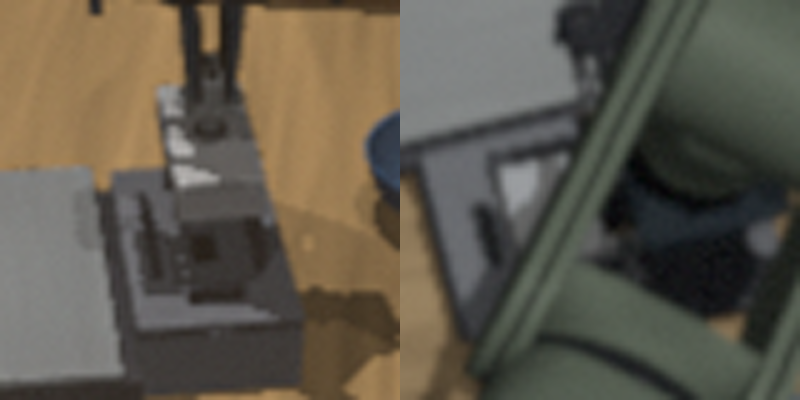

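```bash
python3 - <<'E'
from h import *
s0=cv2.imread("pics/side0.png");t0=cv2.imread("pics/top0.png");s=np.load("s6.npy")
def c(im,u,v,w,h): return cv2.resize(im[v:v+h,u:u+w],(400,300),interpolation=cv2.INTER_CUBIC)
a=c(s0,350,205,80,60); b=c(t0,430,250,120,90)
cc=c(np.ascontiguousarray(s[:,:,::-1]),241,123,40,30)
# predicted cover outline
m=np.vstack([np.hstack([a,b]),np.hstack([cc,c(t0,395,160,148,111)])])
m=cv2.convertScaleAbs(m,alpha=1.5,beta=0)
cv2.imwrite("pics/m7.png",m)
E
```

```text
(no output)
```

View pics/m7.png

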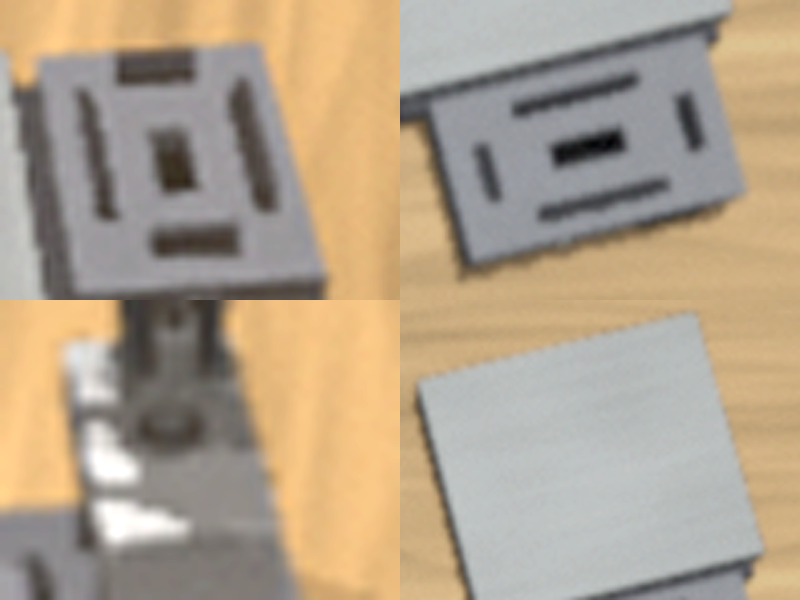

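The zoom shows deck corners in the side view at (40,60), (260,43), (327,277) and (75,297), with the slot at (173,160). In the top view the slot is at (589,147). I can use the held cover to remove the camera's bias.

```bash
python3 - <<'E'
from fit import *
s=lambda x,y:((350+x/5)/1.5-.4,(205+y/5)/1.5-.4); t=lambda x,y:((430+(x-400)*.3)/1.5-.4,(250+y*.3)/1.5-.4)
g=lambda x,y:((395+(x-400)/2.703)/1.5-.4,(160+(y-300)/2.703)/1.5-.4); h=lambda x,y:(241+x/10-.5,123+(y-300)/10-.5)
S=[("side",(58,-100,60),s(40,60)),("side",(-58,-100,60),s(260,43)),("side",(-58,100,60),s(327,277)),("side",(58,100,60),s(75,297)),("side",(0,0,60),s(173,160)),("side",(0,0,60),s(173,160))]
T=[("top",(-58,100,60),t(468,265)),("top",(-58,-100,60),t(745,193)),("top",(0,0,60),t(589,147)),("top",(0,0,60),t(589,147)),("top",(300,130,48),g(418,380)),("top",(300,-130,48),g(696,313)),("top",(70,-130,48),g(760,553))]
H=[("side",(65,-30,30),h(103,547)),("side",(65,30,30),h(278,535)),("side",(-65,-30,30),h(63,347)),("side",(-65,30,30),h(235,345))]
for M in(S,T,S+T): fit(M,[545,-304,12],pl)
fit(H,[545,-304,101],lambda p:(Rz(p[2]),np.array([p[0],p[1],125.6])))
E
```

```text
[ 544.7 -304.6   12.2]
[[-0.6, -0.4], [0.2, -0.0], [0.1, 0.1], [-0.1, -0.2], [0.1, 0.2], [0.1, 0.2]]
[ 547.9 -305.2   12.2]
[[0.4, -0.5], [0.2, 0.2], [-0.5, 0.3], [-0.5, 0.3], [-0.5, -0.2], [-0.1, -0.5], [1.3, 0.2]]
[ 546.3 -305.1   12.2]
[[-1.0, -0.5], [-0.2, -0.1], [-0.4, 0.0], [-0.5, -0.3], [-0.3, 0.1], [-0.3, 0.1], [0.4, -0.0], [0.2, 0.6], [-0.5, 0.8], [-0.5, 0.8], [-0.5, 0.2], [-0.1, -0.1], [1.3, 0.7]]
[ 540.5 -295.4  101. ]
[[-0.3, 0.1], [0.3, 0.3], [0.2, 0.0], [-0.2, -0.5]]
```

```bash
python3 d3.py 545.5 -304.2 142 102.2
```

```text
rotvec [-0.69  0.05  0.15] shift [0.0452 0.0023 0.0017]
[-30.1  23.5  85.5  -0.1  71.  -41.6] [ 543.  -302.9  187.2] [ 0.6  0.6 -3.9]
```

```bash
python3 -m handwheel '-0.6 0 0 0.02 0.002 0.002 0.005;-0.6 0 0 0.035 0.002 0.002 0.005;-0.6 0 0 0.044 0.002 0.002 0.005;-0.6 0 0 0.044 0.002 0.002 0.005;-0.6 0 0 0.044 0.002 0.002 0.005;-0.6 0 0 0.044 0.002 0.002 0.005';python3 d3.py 545.5 -304.2 142 102.2
python3 - <<'E'
from h import *
s=env.grab_frame("side");t=env.grab_frame("top")
a=proj("side",[545,-304,90])[0].astype(int)-25;print(a)
m=cv2.convertScaleAbs(crop(s,a[0],a[1],60,60,600,600),alpha=1.5)
p,R,st=tool()
Rb=Ro.from_euler('z',102.2,degrees=True).as_matrix()
for P in [(x,y,z) for x in(65,-65) for y in(30,-30) for z in (0,30)]:
    u,v=proj("side",Rb@np.array(P)+[p[0],p[1],p[2]-60])[0]; cv2.circle(m,(int((u-a[0]+.5)*10),int((v-a[1]+.5)*10)),3,(0,0,255) if P[2] else (0,255,0),-1)
cv2.imwrite("pics/m8.png",m)
E
```

```text
time_s: 12.78
ee_pos: [547.2, -306.0, 146.3]
ee_rot: [18.9, 89.7, -58.9]
force: [0.2, 0.3, -4.0]
gripper_width: 13.7
rotvec [-0.02  0.32 -0.11] shift [ 0.0043 -0.0013 -0.0021]
[-30.2  25.5  88.5  -0.2  65.7 -42.3] [ 547.2 -306.   146.3] [ 0.2  0.3 -4. ]
[231 125]
```

View pics/m8.png

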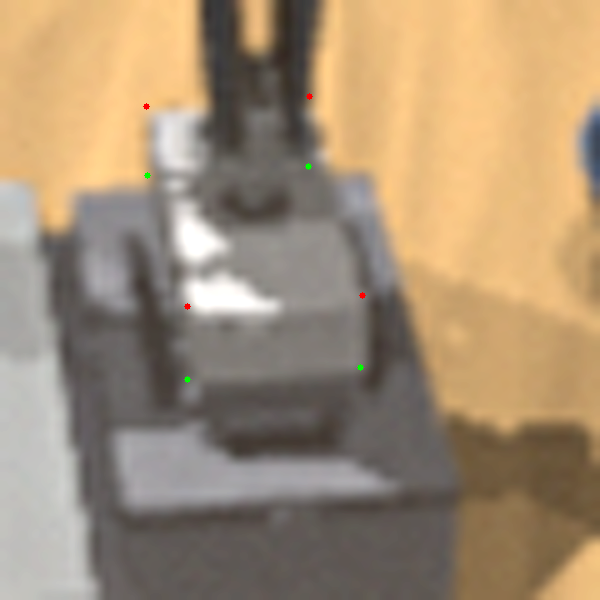

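The overlay of the robot's model on the held cover agrees to under 1 px, so robot and camera frames match within about 2 mm. Lowering between the rails.

```bash
python3 d3.py 545.3 -305 130 102.2; python3 d3.py 545.3 -305 130 102.2
```

```text
rotvec [-0.03  0.35 -0.14] shift [ 0.0166 -0.0017 -0.0018]
[-30.2  25.4  88.5  -0.2  65.7 -42.3] [ 547.3 -306.3  146.6] [-0.4  0.9 -3.3]
rotvec [-0.03  0.35 -0.14] shift [ 0.0166 -0.0017 -0.0018]
[-30.2  25.4  88.5  -0.2  65.7 -42.3] [ 547.3 -306.3  146.6] [-0.4  0.9 -3.3]
```

```bash
python3 -m handwheel '0 0 0 0 0 0 0.005;0 0 0 0 0 0 0.005;0 0 0 0 0 0 0.005'; python3 d3.py 545.3 -305 130 102.2
```

```text
time_s: 13.13
ee_pos: [546.8, -306.3, 145.7]
ee_rot: [13.3, 89.7, -64.5]
force: [0.2, 0.3, -4.2]
gripper_width: 13.4
rotvec [-0.05  0.29 -0.07] shift [ 0.0157 -0.0012 -0.0017]
[-30.2  25.5  88.6  -0.2  65.7 -42.3] [ 546.8 -306.3  145.7] [ 0.2  0.3 -4.2]
```

```bash
python3 -m handwheel '0 0 0 0.008 -0.0012 -0.0016 0.005;0 0 0 0.013 -0.0012 -0.0016 0.005;0 0 0 0.015 -0.0012 -0.0016 0.005;0 0 0 0.015 -0.0012 -0.0016 0.005;0 0 0 0.015 -0.0012 -0.0016 0.005'
python3 -m handwheel '0 0 0 0.003 0 0 0.005;0 0 0 0.005 0 0 0.005;0 0 0 0.005 0 0 0.005;0 0 0 0.005 0 0 0.005'
python3 -m handwheel '0 0 0 0.002 0 0 0.005;0 0 0 0.003 0 0 0.005;0 0 0 0.003 0 0 0.005;0 0 0 0.003 0 0 0.005'; python3 d3.py 545.3 -305 120 102.2
```

```text
time_s: 13.55
ee_pos: [545.1, -304.9, 129.9]
ee_rot: [2.4, 89.8, -75.4]
force: [-0.5, 0.6, -4.4]
gripper_width: 14.2
time_s: 13.88
ee_pos: [545.1, -304.9, 125.2]
ee_rot: [6.6, 89.7, -71.2]
force: [0.0, -0.3, -3.8]
gripper_width: 13.7
time_s: 14.22
ee_pos: [545.2, -304.9, 122.2]
ee_rot: [7.0, 89.7, -70.9]
force: [0.6, -0.1, -3.7]
gripper_width: 13.7
rotvec [-0.04  0.25 -0.03] shift [0.0022 0.0001 0.0001]
[-30.2  26.5  90.6  -0.2  62.7 -42.3] [ 545.2 -304.9  122.2] [ 0.6 -0.1 -3.7]
```

```bash
for i in 1 2 3; do python3 -m handwheel '0 0 0 0.001 0 0 0.005;0 0 0 0.002 0 0 0.005;0 0 0 0.002 0 0 0.005' | egrep 'pos|force'; done; python3 d3.py 545.3 -305 99 102.2
python3 - <<'E'
from h import *
s=env.grab_frame("side")
a=proj("side",[545,-304,90])[0].astype(int)-25
cv2.imwrite("pics/m9.png",cv2.convertScaleAbs(crop(s,a[0],a[1],60,60,600,600),alpha=1.5))
E
```

```text
ee_pos: [545.5, -305.2, 121.1]
force: [-0.9, -1.1, 0.1]
ee_pos: [545.5, -305.3, 119.1]
force: [-0.9, -1.6, 3.8]
ee_pos: [545.5, -305.3, 116.7]
force: [-1.5, -1.6, 4.6]
rotvec [-0.04  0.32 -0.08] shift [ 0.0177 -0.0002 -0.0004]
[-30.2  26.7  91.   -0.2  62.  -42.3] [ 545.5 -305.3  116.7] [-1.5 -1.6  4.6]
```

View pics/m9.png

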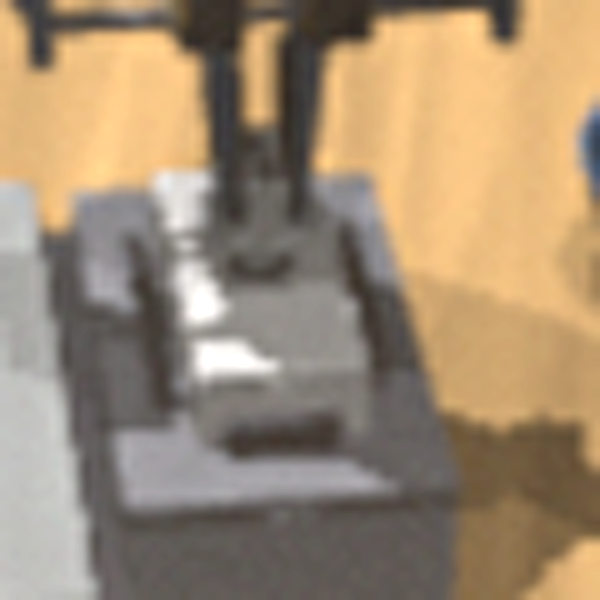

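The cover sits down between the rails, with its near end at (285,400) inside the end rail. Contact came at a TCP height of about 120.5 mm. Pressing down next.

```bash
python3 -m handwheel '0 0 0 0.003 0 0 0.005;0 0 0 0.006 0 0 0.005;0 0 0 0.009 0 0 0.005;0 0 0 0.012 0 0 0.005;0 0 0 0.012 0 0 0.005;0 0 0 0.012 0 0 0.005' 60 | egrep 'pos|force'
python3 -m handwheel '0 0 0 0.0015 0 0 0.005;0 0 0 0.003 0 0 0.005;0 0 0 0.004 0 0 0.005;0 0 0 0.004 0 0 0.005;0 0 0 0.004 0 0 0.005'; python3 d3.py 545.3 -305 100 102.2
```

```text
ee_pos: [545.5, -305.4, 105.3]
force: [-2.2, -0.7, 9.6]
time_s: 15.93
ee_pos: [545.6, -305.3, 101.8]
ee_rot: [17.3, 89.7, -60.6]
force: [-3.4, -0.3, 10.7]
gripper_width: 13.8
rotvec [-0.04  0.33 -0.1 ] shift [ 0.0018 -0.0002 -0.0004]
[-30.2  27.5  92.1  -0.2  60.1 -42.3] [ 545.6 -305.3  101.8] [-3.4 -0.3 10.7]
```

```bash
python3 -m handwheel '0 0 0 0.001 0 0 0.005;0 0 0 0.002 0 0 0.005;0 0 0 0.002 0 0 0.005;0 0 0 0.002 0 0 0.005'; python3 -m handwheel '7 0 0 0 0 0 0.005;14 0 0 0 0 0 0.005;14 0 0 0 0 0 0.005;14 0 0 0 0 0 0.005'
```

```text
time_s: 16.27
ee_pos: [545.5, -305.4, 99.9]
ee_rot: [16.8, 89.7, -61.1]
force: [-2.9, -0.6, 11.1]
gripper_width: 13.8
time_s: 16.6
ee_pos: [545.1, -305.4, 99.9]
ee_rot: [24.3, 89.7, -67.5]
force: [-4.0, -1.2, 11.3]
gripper_width: 13.9
```

```bash
python3 -c "
from h import *
print(env.state()['torque'].round(3))"; python3 -m handwheel '7 0 0 0 0 0 0.005;14 0 0 0 0 0 0.005;21 0 0 0 0 0 0.005;28 0 0 0 0 0 0.005;35 0 0 0 0 0 0.005;42 0 0 0 0 0 0.005;49 0 0 0 0 0 0.005;56 0 0 0 0 0 0.005;63 0 0 0 0 0 0.005;70 0 0 0 0 0 0.005;70 0 0 0 0 0 0.005;70 0 0 0 0 0 0.005'; python3 d3.py 545.3 -305 100 12.2; python3 -c "
from h import *
print(env.state()['torque'].round(3))"
```

```text
[ 0.282  0.767 -0.028]
time_s: 17.6
ee_pos: [543.5, -304.3, 99.4]
ee_rot: [42.5, 89.8, -119.3]
force: [-7.4, 2.1, 12.4]
gripper_width: 13.6
rotvec [ 5.96  0.14 -0.14] shift [-0.0006  0.0013 -0.0015]
[-30.2  27.6  92.4  -0.2  60.1  41.8] [ 543.5 -304.3   99.4] [-7.4  2.1 12.4]
[ 0.499  1.139 -0.031]
```

```bash
python3 -m handwheel '3 0 0 0 0 0 0.005;6 0 0 0 0 0 0.005;6 0 0 0 0 0 0.005;6 0 0 0 0 0 0.005'; python3 -c "
from h import *
print(env.state()['torque'].round(3))"; python3 d3.py 545.3 -305 100 12.2;python3 -m handwheel '2 0 0 0 0 0 0.005;2 0 0 0 0 0 0.005;2 0 0 0 0 0 0.005'; python3 -c "
from h import *
print(env.state()['torque'].round(3))"; python3 d3.py 545.3 -305 100 12.2
```

```text
time_s: 17.93
ee_pos: [543.8, -304.2, 99.4]
ee_rot: [59.4, 89.8, -108.5]
force: [-6.8, 2.7, 12.2]
gripper_width: 13.5
[ 0.499  1.101 -0.014]
rotvec [-0.04  0.09 -0.16] shift [-0.0006  0.0011 -0.0013]
[-30.2  27.6  92.3  -0.2  60.   47.8] [ 543.8 -304.2   99.4] [-6.8  2.7 12.2]
time_s: 18.18
ee_pos: [544.6, -304.5, 99.6]
ee_rot: [88.3, 89.8, -81.5]
force: [-5.2, 1.8, 12.2]
gripper_width: 13.8
[0.477 0.884 0.164]
rotvec [-2.    0.01 -0.22] shift [-0.0004  0.0006 -0.0006]
[-30.2  27.6  92.3  -0.2  60.   49.7] [ 544.6 -304.5   99.6] [-5.2  1.8 12.2]
```

The torque stepped up to 0.16 N m, so the stud is at its stop. Letting it up.

```bash
python3 -m handwheel '0 0 0 -0.002 0 0 0.005;0 0 0 -0.004 0 0 0.005;0 0 0 -0.006 0 0 0.005;0 0 0 -0.006 0 0 0.005;0 0 0 -0.006 0 0 0.005'; python3 -m handwheel '0 0 0 -0.0015 0 0 0.005;0 0 0 -0.0015 0 0 0.005;0 0 0 -0.0015 0 0 0.005'
```

```text
time_s: 18.6
ee_pos: [544.6, -304.5, 105.3]
ee_rot: [88.4, 89.8, -81.4]
force: [-4.0, 1.3, 9.4]
gripper_width: 13.2
time_s: 18.85
ee_pos: [544.5, -304.5, 106.7]
ee_rot: [85.9, 89.8, -83.9]
force: [-4.4, 1.1, 9.2]
gripper_width: 13.5
```

```bash
for i in 1 2 3; do python3 -m handwheel '0 0 0 -0.001 0 0 0.005;0 0 0 -0.001 0 0 0.005;0 0 0 -0.001 0 0 0.005'|egrep 'pos|force'; done
```

```text
ee_pos: [544.6, -304.5, 107.6]
force: [-4.0, 1.2, 9.1]
ee_pos: [544.5, -304.5, 107.8]
force: [-3.0, 1.2, 5.4]
ee_pos: [544.5, -304.5, 107.9]
force: [-2.5, 0.5, -0.4]
```

The rise stopped at a TCP height of 107.8 mm (13 mm depth) and the force dropped to zero, so the crossbar is in the catch. Releasing.

```bash
python3 -m handwheel '0 0 0 0 0 0 0.04;0 0 0 0 0 0 0.04;0 0 0 0 0 0 0.04;0 0 0 0 0 0 0.04;0 0 0 0 0 0 0.04'; python3 -m handwheel '0 0 0 -0.01 0 0 0.04;0 0 0 -0.03 0 0 0.04;0 0 0 -0.06 0 0 0.04;0 0 0 -0.1 0 0 0.04;0 0 0 -0.14 0 0 0.04;0 0 0 -0.18 0 0 0.04;0 0 0 -0.18 0.04 0 0.04;0 0 0 -0.18 0.08 0 0.04;0 0 0 -0.18 0.12 0 0.04;0 0 0 -0.18 0.15 0 0.04;0 0 0 -0.18 0.15 0 0.04;0 0 0 -0.18 0.15 0 0.04'
python3 - <<'E'
from h import *
s=env.grab_frame("side");t=env.grab_frame("top")
a=proj("side",[545,-304,70])[0].astype(int)-25;b=proj("top",[545,-304,70])[0].astype(int)-25
m=np.vstack([np.hstack([crop(s,a[0],a[1],50,50,300,300),crop(t,b[0],b[1],50,50,300,300)]),np.hstack([crop(s,0,0,512,384,300,225),crop(t,0,0,512,384,300,225)])])
cv2.imwrite("pics/m10.png",cv2.convertScaleAbs(m,alpha=1.4))
E
```

```text
time_s: 20.02
ee_pos: [545.7, -305.2, 109.0]
ee_rot: [108.1, 89.7, -61.8]
force: [0.3, -0.0, 0.1]
gripper_width: 39.7
time_s: 21.02
ee_pos: [571.1, -453.2, 288.8]
ee_rot: [97.6, 89.8, -72.4]
force: [-0.4, -0.1, -0.2]
gripper_width: 40.3
```

View pics/m10.png

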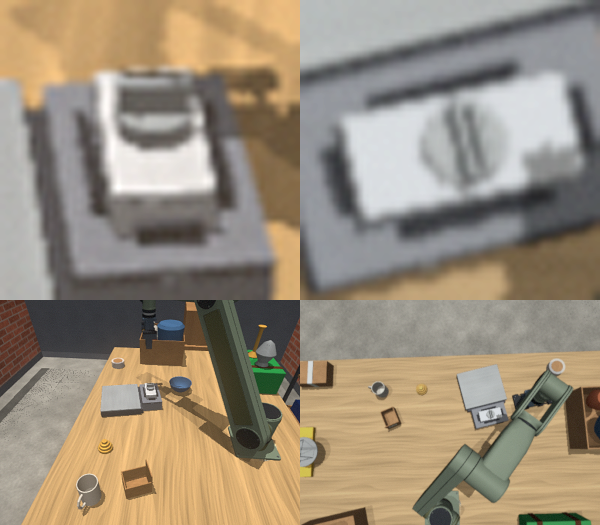

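The cover sits square between the rails. The wing is crossways and low, at (155,100) in the side crop and (465,145) in the top crop. The mug, weight and bowl are where they were, and the gripper is empty and clear.

```bash
python3 -c "
from workcell import env
print(env.job_done())"
```

```text
the job is handed in; nothing more can be done
None
```

The cover is on the scale's battery housing with its stud turned and caught, and I handed the job in at about 21 s of the 64 s allowed. No verdict is reported.

I lifted the cover out of the box by its upper end, laid it stud up on the bench and took it again by the wing. Then I set it between the guide rails, pressed it about 20 mm and turned it a quarter turn clockwise to its stop. I let it up until it caught.

**Catch:** the rise stopped at about 13 mm depth and the force fell from about 9 N to 0. The wing stayed low and crossways after release.

**Last picture:** the cover is square between the rails. The bowl, mug and weight look undisturbed, and the gripper is empty and clear.

**Disagreements:** the two cameras differed by about 3–4 mm on positions. A rough corner fit of the held cover was about 9 mm off the robot's reading, but a closer overlay agreed to about 2 mm. During the turn there was a side force of about 7 N, because the grip was slightly off the stud's axis.

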